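# Snap the clip-on handle onto the toast rack's bar

### The arm

A 6-joint arm with a two-finger parallel gripper is mounted at the origin on the work surface. World frame = base frame: x ahead of the robot, y to its left, z up, the work surface at z = 0. Lengths are in m, angles in degrees, forces in N, time in s.
With the tool pointing down it reaches from about 0.3 to 0.75 m from the base axis. Payload 8.5 kg.
Tool frame: the origin (TCP) lies midway between the tips of the shut fingers; the grasp point (between the pads) lies 19 mm behind it (env.tcp_to_grasp is the z of the grasp point in the tool frame, in m); z points along the fingers, y is the line along which they close (so a half turn about z gives the same grasp; the last joint's range is limited). The gripper opens to 85 mm and grips with 20 to 120 N. Pads are 22 mm wide; open, the fingers measure 114 mm over their backs; the gripper's body (76 mm by 85 mm) begins 54 mm behind the grasp point. The pads swing forward as they close: fully open they stand 13 mm farther back than shut.
Start: joints at [56.935, 21.807, 74.336, -0, 83.858, -12.336], TCP at [0.195, 0.514, 0.231] pointing down, gripper open.
Joint ranges: [-178.18, 178.18], [-50.72, 133.34], [12.68, 142.11], [-81.47, 261.47], [9.98, 163.14], [-165.26, 165.26]. Speed limits (degrees/s): [136.94, 136.94, 180, 180, 180, 180].

### API

Orientations are given as a 3x3 rotation matrix whose columns are the frame's x, y, z axes.
In Python, from rig import env, imaging, job, models gives the robot as it stands. The module is installed in compiled form; this text tells all that it offers.
- The arm moves only by the tool jog_arm, never from a script. Its argument "plan" is text: rows parted by semicolons, each of 7 numbers parted by spaces: the turn, a rotation vector about the tool's x, y, z in degrees, then the shift along the tool's x, y, z in cm, then the closure in counts, from 0 (fully open) to 255 (shut). In form: rx ry rz x y z claw; .... A call has 1 to 10 rows; each row shifts and turns the commanded pose from where the row before left it, along the tool's axes as they then stand; what a row does not reach is not made up. A row lasts 1/12 s, in which the tool goes at most 41.7 mm and 7.16 degrees, less where a joint would pass 70% of its speed; a pose out of reach is approached as far as the arm can. A call with a gripper value outside its range is refused whole. The fingers move at their own pace and stop on an object; "grip_force" is the grip in N (left out, the last holds). Time passes only in rows, so rows that do not move let the fingers close. It gives the time, the measured TCP pose, the force, the opening and the grip force at its end, in the units of the state.
- env.observe(): the state, without advancing time (a new reading comes with each control period).
- imaging.get_image(name): name is "scene" or "top" or "wrist"; returns a dict with "pixels" (400x640x3 uint8, red, green, blue), "depth" (400x640 float32, m along the optical axis (not along the pixel's ray), 0 where there is no reading), "fov_y" (degrees; the focal length in pixels is half the picture's height over the tangent of half this angle, whatever the lens; pixels are square), "cx", "cy" (the principal point, pixels), "world_from_camera" (4x4, takes a point from camera to world coordinates). Camera axes: x right, y down, z forward; pixel columns grow to the right and rows downward; lengths in m; the calibration is good to about 2 mm. A picture is of the moment at which its call begins.
- job.close_job(): hands the job in; it is judged then, once.
Trained networks look in the newest picture that a camera, given by its name, has taken for a name from the list of things; names that differ only in an ending like _2 or _b are one class to them, and where a whole thing is asked for, a point or a joint stands for the part that bears it (a point fixed in the world has none). Each returns a list of dicts, best first, with "confidence" (0 to 1); they miss things now and then, are a little off and sometimes report something else, mostly with a low value. They report only what shows in the picture. A call takes as long as a camera call.
- models.outline_of(camera, query): "region" (400x640 bool, what is visible of it) and "bbox" ([centre column, centre row, width, height] in pixels, round what is visible of it).
- models.tip_of(camera, query): "at" ([column, row] in pixels: a listed point, or the origin of a listed thing).
The state is a dict: "time_s": time; "q": joint angles; "qvel": joint speeds; "joint_efforts": joint torques, N m; "position": TCP position; "tool_rot": TCP orientation; "ft_force": force on the tool from outside, world axes, zero at the start; "wrist_torque": the same for the moment, N m; "grip_width": finger opening in m; "gripper_force": force on a finger pad.
Only numpy, scipy, OpenCV 4.12 (cv2) and the standard library are available. Lean on these libraries where they do the work, as an engineer would, in place of code of your own. Each camera call takes 0.05 s, during which the arm holds its last target. There are 200 camera calls.

### The job

The toast rack is hot, so fit its clip-on carrying handle: pick up the grey plastic handle with the two sprung arms and push it down over the thick round bar on top of the toast rack, about half-way along, until the arms snap round the bar and it sits fully home and upright, then let go. Leave the egg cup and the marmalade jar standing where they are.

Things in the scene. Friction and masses are not known exactly. Their poses are not given: they have to be found in the camera images.
- handle_mid (a point): Centre of the tab of the loose grey handle (75 g; standing, 70 mm above table). Tab 18 (x, pinch) x 40 (y) x 46 mm high. Under it a bridge 38 x 50 x 10, underside 32 mm below this point; from it hang two spring arms at +-x, lips 16 mm apart, flared tips 50 mm apart, 70 mm below. Bar goes along y. Snaps at 51, home at 43 mm above bar axis; takes 5-8 N. Not the armless napkin weight with a 70 x 90 foot.
- bar_mid (a point): Middle of the toast rack's carrying bar, on its axis, 165 mm above the table. Round steel, 22 mm thick, level, along this frame's y (z up), on posts 78 mm either side; nothing else within 55 mm below its axis. The steel rack, 165 x 105 mm, holds toast and stands fast. Not the napkin holder with the thin wire loop.
- egg_cup: White ceramic egg cup with a brown egg in it, 48 mm wide and 78 mm high overall; loose; origin at the centre of its underside, z up. To be left standing.
- marmalade_jar: Closed amber marmalade jar with a steel lid, 66 mm in diameter and 90 mm high; loose; origin at the centre of its underside, z up. To be left standing.

How it is judged (in metres and radians):
At the end, for the whole second after the job is handed in: The handle is snapped on the bar: the centre of its tab is 36 to 48 mm above the bar's axis (43 mm is fully home), within 18 mm of it sideways and within 30 mm of the bar's middle along it; it is upright within 20 degrees, in line with the bar within 11 degrees, and at rest (y of handle_mid in the frame of bar_mid between -0.03 and 0.03 m and x of handle_mid in the frame of bar_mid between -0.018 and 0.018 m and z of handle_mid in the frame of bar_mid between 0.036 and 0.048 m and angle between handle_mid's own z axis and vertical below 0.35 rad and angle between the y axis of handle_mid and the y axis of bar_mid, either way round below 0.2 rad and linear speed of handle below 0.02 m/s); the robot touches nothing.
It fails at once if the egg cup is shifted by more than 30 mm or tipped by more than 25 degrees (distance of egg_cup from where it was at the start of the episode above 0.03 m or angle between egg_cup's own z axis and vertical above 0.44 rad).
It fails at once if the marmalade jar is shifted by more than 30 mm or tipped by more than 25 degrees (distance of marmalade_jar from where it was at the start of the episode above 0.03 m or angle between marmalade_jar's own z axis and vertical above 0.44 rad).
It also fails if it takes over 40 s, if anything falls off the work surface, if the arm or the gripper's body presses on something with over 40 N, if the wrist force passes 120 N, or if a joint passes its speed limit or range.

## Working session

There is one attempt and no reset: what is moved stays moved. The work goes in short steps, Python scripts to look and compute and a tool call to move; the robot and the scene stay as the last step left them, time stands still between calls to the robot, and variables do not carry over. Pictures are saved under pics/ and viewed, at most 10 in all, crops included, and the job is handed in when it is done.

Besides the shell and the picture viewer there is one more tool, called after ">>>" as a command line: name --argument value ..., lists and objects as JSON in quotes. jog_arm: Moves the arm, as the interface text tells. Its arguments: {"type":"object","properties":{"plan":{"type":"string"},"grip_force":{"type":"number"}},"required":["plan"]}

```bash
mkdir -p pics; cat > h.py <<'E'
import numpy as np, cv2
from rig import env, imaging, job, models
def pts(im):
    f=200/np.tan(np.radians(im["fov_y"]/2)); d=im["depth"]
    v,u=np.mgrid[0:400,0:640]
    P=np.stack([(u-im["cx"])/f*d,(v-im["cy"])/f*d,d],-1)
    W=im["world_from_camera"]
    P=P@W[:3,:3].T+W[:3,3]; P[d<=0]=np.nan
    return P
def save(im,n): cv2.imwrite("pics/"+n,im["pixels"][:,:,::-1])
E
python3 - <<'E'
from h import *
pic=[]
for c in ("scene","top"):
    im=imaging.get_image(c); P=pts(im); pic.append(im["pixels"])
    print(c,im["world_from_camera"][:3,3].round(2))
    for q in ("handle_mid","bar_mid","egg_cup","marmalade_jar"):
        for t in models.tip_of(c,q)[:2]:
            a=np.array(t["at"]); u,v=a.round().astype(int); print(q,round(t["confidence"],2),a.round(),P[min(v,399),min(u,639)].round(3))
        for o in models.outline_of(c,q)[:2]:
            R=P[o["region"]]; print("  out",round(o["confidence"],2),np.round(o["bbox"]),np.nanpercentile(R,[2,50,98],axis=0).round(3).tolist())
cv2.imwrite("pics/a.png",cv2.resize(np.vstack(pic)[:,:,::-1],(480,600)))
E
```

```text
scene [0.78 0.41 0.83]
handle_mid 0.97 [343. 141.] [ 0.449 -0.136  0.084]
handle_mid 0.2 [329. 296.] [0.647 0.199 0.177]
  out 0.88 [341. 149.  29.  44.] [[0.424, -0.169, 0.003], [0.453, -0.141, 0.048], [0.47, -0.124, 0.093]]
bar_mid 0.66 [326. 297.] [0.651 0.197 0.172]
  out 0.71 [329. 317.  87. 137.] [[0.596, 0.115, -0.0], [0.652, 0.212, 0.094], [0.696, 0.278, 0.177]]
  out 0.53 [340. 149.  31.  43.] [[0.419, -0.168, 0.001], [0.452, -0.14, 0.048], [0.468, -0.124, 0.093]]
egg_cup 0.67 [364. 213.] [0.477 0.023 0.042]
  out 0.92 [368. 207.  24.  35.] [[0.446, -0.005, 0.003], [0.469, 0.017, 0.053], [0.483, 0.029, 0.077]]
marmalade_jar 0.7 [297. 228.] [0.621 0.011 0.063]
  out 0.8 [295. 220.  32.  49.] [[0.586, -0.042, 0.009], [0.618, -0.002, 0.086], [0.644, 0.013, 0.092]]
top [ 0.48 -0.01  0.97]
handle_mid 0.93 [390. 279.] [ 0.443 -0.146  0.092]
handle_mid 0.69 [318. 184.] [ 0.601 -0.02   0.088]
  out 0.85 [386. 274.  31.  31.] [[0.419, -0.17, 0.002], [0.448, -0.145, 0.048], [0.472, -0.124, 0.094]]
bar_mid 0.87 [180. 149.] [0.637 0.197 0.175]
  out 0.57 [191. 165. 124.  70.] [[0.591, 0.114, 0.0], [0.636, 0.201, 0.095], [0.69, 0.276, 0.177]]
egg_cup 0.75 [298. 266.] [0.46  0.01  0.078]
egg_cup 0.75 [182. 145.] [0.643 0.194 0.177]
  out 0.79 [300. 266.  28.  31.] [[0.442, -0.012, 0.048], [0.463, 0.008, 0.067], [0.484, 0.03, 0.078]]
  out 0.57 [316. 182.  36.  44.] [[0.581, -0.047, 0.001], [0.607, -0.018, 0.089], [0.64, 0.011, 0.093]]
```

View pics/a.png

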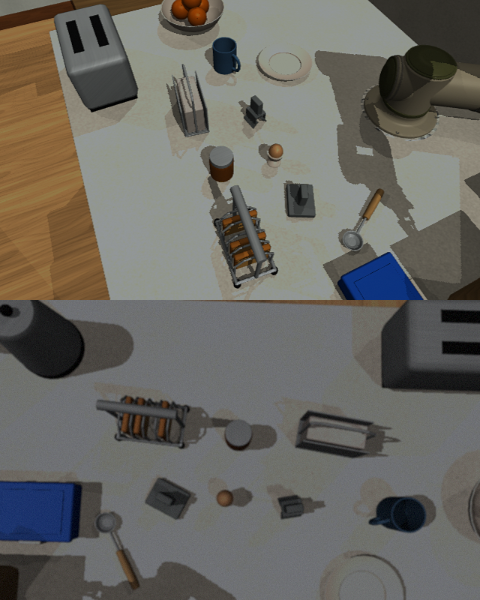

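The scene shows the handle at about scene pixel (341,149) and top pixel (386,274), the toast rack at (329,317) and (191,165), and the napkin weight (with a foot) and wire-loop holder as separate decoys. The network results match the picture. Next I need the yaws.

```bash
python3 - <<'E'
from h import *
H=[];B=[];T=[]
for c in ("scene","top"):
    im=imaging.get_image(c); P=pts(im).reshape(-1,3); 
    z=P[:,2]; n=lambda x,y,r:np.hypot(P[:,0]-x,P[:,1]-y)<r
    for nm,m in (("tab",n(.448,-.145,.045)&(z>.085)&(z<.1)),("bridge",n(.448,-.145,.05)&(z>.03)&(z<.055)),("bar",n(.638,.197,.12)&(z>.168)&(z<.182))):
        Q=P[m]; (cx,cy),(w,h),a=cv2.minAreaRect((Q[:,:2]*1000).astype(np.float32))
        C=np.cov(Q[:,:2].T); e=np.linalg.eigh(C)[1][:,1]
        print(c,nm,m.sum(),"mean",Q.mean(0).round(4),"rect",np.round([cx,cy,w,h,a],1),"axis deg",np.degrees(np.arctan2(e[1],e[0])).round(1)%180,"zmax",np.percentile(Q[:,2],95).round(4))
s=env.observe(); print(s["position"],s["tool_rot"],s["grip_width"],env.tcp_to_grasp)
im=imaging.get_image("top"); save(im,"x.png")
a=cv2.resize(im["pixels"][240:310,350:430,::-1],(400,350),interpolation=cv2.INTER_CUBIC);b=cv2.resize(im["pixels"][120:210,120:260,::-1],(400,257),interpolation=cv2.INTER_CUBIC)
cv2.imwrite("pics/b.png",np.vstack([a,b])[:600])
E
```

```text
scene tab 137 mean [ 0.4456 -0.1483  0.0914] rect [ 445.  -149.7   18.    41.7    7.8] axis deg 101.4 zmax 0.0942
scene bridge 251 mean [ 0.4514 -0.142   0.0445] rect [ 444.  -149.8   40.6   51.2    9.6] axis deg 129.1 zmax 0.052
scene bar 1398 mean [0.6449 0.2021 0.1739] rect [643.7 195.7 168.5  21.3  84.6] axis deg 84.6 zmax 0.177
top tab 259 mean [ 0.4451 -0.1494  0.092 ] rect [ 445.  -149.9   17.8   39.8   10.8] axis deg 101.3 zmax 0.095
top bridge 341 mean [ 0.4464 -0.1458  0.0468] rect [ 444.8 -150.    38.3   50.3   10.5] axis deg 116.6 zmax 0.05
top bar 1378 mean [0.6432 0.1959 0.1739] rect [643.7 196.2 168.1  21.5  84.4] axis deg 84.6 zmax 0.1773
[0.19466491 0.51437313 0.23133775] [[-9.35270436e-01  3.53933907e-01  3.22289657e-05]
 [ 3.53933908e-01  9.35270436e-01  4.83219548e-06]
 [-2.84325210e-05  1.59263333e-05 -9.99999999e-01]] 0.08510262604458323 -0.0187
```

View pics/b.png

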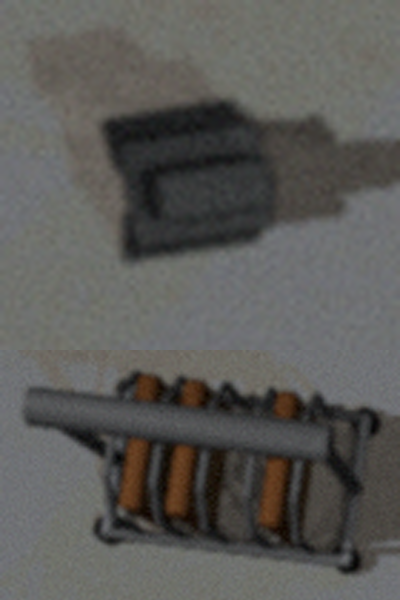

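>>> jog_arm --plan "0 0 5.88 0 0 0 0;0 0 5.88 0 0 0 0;0 0 5.88 0 0 0 0;0 0 5.88 0 0 0 0;0 0 5.88 0 0 0 0;0 0 5.88 0 0 0 0;0 0 5.88 0 0 0 0;0 0 5.88 0 0 0 0;0 0 5.88 0 0 0 0;0 0 5.88 0 0 0 0" --grip_force 40

```text
time_s: 1.88
position: [0.1947, 0.5144, 0.2313]
tool_rot: [[-0.177, 0.984, 0.0], [0.984, 0.177, 0.0], [0.0, 0.0, -1.0]]
ft_force: [-0.3, -0.8, -0.0]
grip_width: 0.0854
gripper_force: 0.0
```

>>> jog_arm --plan "0 0 0 -3.5 0.63 0 0;0 0 0 -3.5 0.63 0 0;0 0 0 -3.5 0.63 0 0;0 0 0 -3.5 0.63 0 0;0 0 0 -3.5 0.63 0 0;0 0 0 -3.5 0.63 0 0;0 0 0 -3.5 0.63 0 0;0 0 0 -3.5 0.63 0 0;0 0 0 -3.5 0.63 0 0;0 0 0 -3.5 0.63 0 0"

```text
time_s: 2.72
position: [0.3204, 0.1801, 0.2316]
tool_rot: [[-0.182, 0.983, 0.001], [0.983, 0.182, 0.0], [0.0, 0.001, -1.0]]
ft_force: [0.6, -0.1, -0.3]
grip_width: 0.0849
gripper_force: 0.0
```

>>> jog_arm --plan "0 0 0 -3.5 0.63 0 0;0 0 0 -3.5 0.63 0 0;0 0 0 -3.5 0.63 0 0;0 0 0 -3.5 0.63 0 0;0 0 0 -3.5 0.63 0 0;0 0 0 -3.5 0.63 0 0;0 0 0 -3.5 0.63 0 0;0 0 0 -3.5 0.63 0 0;0 0 0 -3.5 0.63 0 0;0 0 0 -3.5 0.63 0 0"

```text
time_s: 3.55
position: [0.446, -0.153, 0.2314]
tool_rot: [[-0.181, 0.983, 0.0], [0.983, 0.181, -0.0], [-0.0, 0.0, -1.0]]
ft_force: [0.2, 0.2, -0.7]
grip_width: 0.085
gripper_force: 0.0
```

```bash
python3 - <<'E'
from h import *
im=imaging.get_image("wrist"); save(im,"c.png"); P=pts(im).reshape(-1,3); z=P[:,2]
n=np.hypot(P[:,0]-.445,P[:,1]+.15)<.05
for nm,m in (("tab",n&(z>.088)&(z<.1)),("bridge",n&(z>.04)&(z<.055))):
    Q=P[m]
    if len(Q)>20:
        r=cv2.minAreaRect((Q[:,:2]*1000).astype(np.float32)); print(nm,len(Q),Q.mean(0).round(4),np.round([*r[0],*r[1],r[2]],1))
s=env.observe(); print(s["position"],s["time_s"])
E
```

```text
tab 656 [ 0.4446 -0.1508  0.0917] [ 444.6 -151.9   17.7   40.1   11. ]
bridge 720 [ 0.4437 -0.1471  0.0469] [ 444.6 -151.4   37.5   49.8    9.8]
[ 0.44819015 -0.15812194  0.23106553] 3.6
```

View pics/c.png

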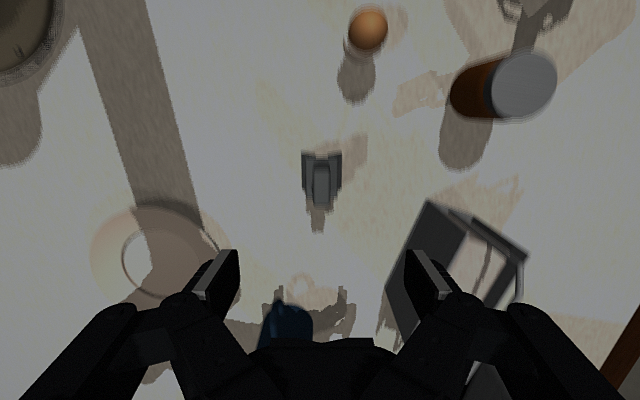

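The wrist view shows the handle centred at (322,180) between the open fingers, with no neighbours in the descent path. Descending.

>>> jog_arm --plan "0 0 0 0 0 0 0;0 0 0 0 0 2 0;0 0 0 0 0 2 0;0 0 0 0 0 2 0;0 0 0 0 0 2 0;0 0 0 0 0 2 0;0 0 0 0 0 1.5 0;0 0 0 0 0 0.5 0;0 0 0 0 0 0 0;0 0 0 0 0 0 0"

```text
time_s: 4.43
position: [0.446, -0.1508, 0.112]
tool_rot: [[-0.182, 0.983, 0.001], [0.983, 0.182, -0.0], [-0.0, 0.001, -1.0]]
ft_force: [0.3, 0.4, 0.6]
grip_width: 0.085
gripper_force: 0.0
```

>>> jog_arm --plan "0 0 0 0 -0.1 1.5 0;0 0 0 0 0 1.5 0;0 0 0 0 0 1.5 0;0 0 0 0 0 0.8 0;0 0 0 0 0 0.3 0;0 0 0 0 0 0 0;0 0 0 0 0 0 255;0 0 0 0 0 0 255;0 0 0 0 0 0 255;0 0 0 0 0 0 255" --grip_force 40

```text
time_s: 5.27
position: [0.445, -0.1514, 0.0558]
tool_rot: [[-0.182, 0.983, 0.001], [0.983, 0.182, -0.001], [-0.001, 0.001, -1.0]]
ft_force: [-0.4, -0.2, -0.6]
grip_width: 0.0387
gripper_force: 0.0
```

>>> jog_arm --plan "0 0 0 0 0 0 255;0 0 0 0 0 0 255;0 0 0 0 0 0 255;0 0 0 0 0 0 255;0 0 0 0 0 0 255;0 0 0 0 0 0 255"

```text
time_s: 5.77
position: [0.4449, -0.1513, 0.0555]
tool_rot: [[-0.182, 0.983, 0.0], [0.983, 0.182, -0.0], [-0.0, 0.0, -1.0]]
ft_force: [-1.6, 0.2, 4.2]
grip_width: 0.0175
gripper_force: 42.5
```

>>> jog_arm --plan "0 0 0 0 0 -1 255;0 0 0 0 0 -2.5 255;0 0 0 0 0 -3 255;0 0 0 0 0 -3 255;0 0 0 0 0 -3 255;0 0 4 0 0 -3 255;0 0 4 0 0 -3 255;0 0 4 0 0 -2.5 255;0 0 4 0 0 -1 255;0 0 0 0 0 0 255" --grip_force 60

```text
time_s: 6.6
position: [0.4453, -0.1516, 0.2774]
tool_rot: [[0.099, 0.995, 0.004], [0.995, -0.099, -0.002], [-0.002, 0.004, -1.0]]
ft_force: [0.4, -0.0, -1.1]
grip_width: 0.0177
gripper_force: 60.3
```

>>> jog_arm --plan "0 0 0 1 0.5 0 255;0 0 0 2 0.9 0 255;0 0 0 3 1.35 0 255;0 0 0 3 1.35 0 255;0 0 0 3 1.35 0 255;0 0 0 3 1.35 0 255;0 0 0 3 1.35 0 255;0 0 0 3 1.35 0 255;0 0 0 3 1.35 0 255;0 0 0 3 1.35 0 255"

```text
time_s: 7.43
position: [0.5923, 0.1083, 0.2731]
tool_rot: [[0.094, 0.996, -0.004], [0.996, -0.094, 0.0], [-0.0, -0.004, -1.0]]
ft_force: [0.5, -0.1, -0.6]
grip_width: 0.0174
gripper_force: 60.3
```

>>> jog_arm --plan "0 0 0 3 1.4 0 255;0 0 0 3 1.4 0 255;0 0 0 2.2 1 0 255;0 0 0 1.1 0.45 0 255;0 0 0 0.1 0.04 0 255;0 0 0 0 0 0 255;0 0 0 0 0 0 255;0 0 0 0 0 0 255"

```text
time_s: 8.1
position: [0.6436, 0.1944, 0.2751]
tool_rot: [[0.097, 0.995, -0.001], [0.995, -0.097, -0.0], [-0.0, -0.001, -1.0]]
ft_force: [-0.2, 1.0, -0.4]
grip_width: 0.0173
gripper_force: 60.3
```

```bash
python3 - <<'E'
from h import *
s=env.observe(); print(s["position"],s["time_s"],s["tool_rot"].round(4) if hasattr(s["tool_rot"],"round") else s["tool_rot"],s["ft_force"])
pic=[]
for c in ("scene","wrist"):
    im=imaging.get_image(c); pic.append(im["pixels"]); P=pts(im); z=P[...,2]
    for q in ("handle_mid","bar_mid"):
        for o in models.outline_of(c,q)[:1]: print(c,q,round(o["confidence"],2),np.round(o["bbox"]),np.nanpercentile(P[o["region"]],[5,50,95],axis=0).round(3).tolist())
    m=(np.hypot(P[...,0]-.6437,P[...,1]-.196)<.11)&(z>.168)&(z<.182)
    for lo,hi in ((.10,.165),(.225,.27)):pass
    Q=P[m]
    if len(Q)>50: r=cv2.minAreaRect((Q[:,:2]*1000).astype(np.float32)); print(c,"bar",len(Q),np.round([*r[0],*r[1],r[2]],1))
cv2.imwrite("pics/d.png",cv2.resize(np.vstack([pic[0],pic[1]])[:,:,::-1],(480,600)))
E
```

```text
[0.64364283 0.19439704 0.27510367] 8.1 [[ 9.680e-02  9.953e-01 -7.000e-04]
 [ 9.953e-01 -9.680e-02 -2.000e-04]
 [-3.000e-04 -7.000e-04 -1.000e+00]] [-0.18065309  0.99625964 -0.44607115]
scene handle_mid 0.62 [332. 276.  47.  53.] [[0.629, 0.179, 0.224], [0.653, 0.21, 0.266], [0.668, 0.22, 0.312]]
scene bar_mid 0.58 [329. 333.  87. 104.] [[0.603, 0.138, 0.0], [0.657, 0.22, 0.083], [0.694, 0.277, 0.175]]
scene bar 763 [643.9 195.8 168.6  21.1  85. ]
wrist handle_mid 0.76 [320. 256.  75. 142.] [[0.626, 0.179, 0.224], [0.644, 0.209, 0.298], [0.663, 0.219, 0.313]]
wrist bar_mid 0.74 [320. 148.  82. 104.] [[0.603, 0.193, 0.001], [0.648, 0.235, 0.097], [0.691, 0.275, 0.176]]
wrist bar 2338 [647.4 234.3  87.9  20.7  84.5]
```

View pics/d.png

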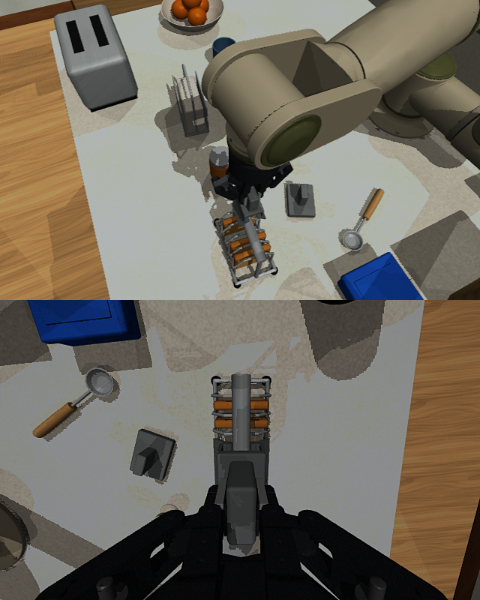

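The handle hangs centred over the bar in both views (wrist column about 320, scene about (332,276)). Pushing down.

>>> jog_arm --plan "0 0 0 0 0 2 255;0 0 0 0 0 2 255;0 0 0 0 0 1 255;0 0 0 0 0 0.5 255;0 0 0 0 0 0.5 255;0 0 0 0 0 0.5 255;0 0 0 0 0 0.3 255;0 0 0 0 0 0 255" --grip_force 80

```text
time_s: 9.07
position: [0.6443, 0.1953, 0.2084]
tool_rot: [[0.096, 0.995, 0.002], [0.995, -0.096, 0.0], [0.001, 0.002, -1.0]]
ft_force: [-0.3, 0.3, 1.9]
grip_width: 0.0167
gripper_force: 81.2
```

>>> jog_arm --plan "0 0 0 0 0 0.4 255;0 0 0 0 0 0.4 255;0 0 0 0 0 0.3 255;0 0 0 0 0 0.2 255;0 0 0 0 0 0 255;0 0 0 0 0 0 255"

```text
time_s: 9.57
position: [0.6439, 0.1952, 0.1943]
tool_rot: [[0.096, 0.995, -0.0], [0.995, -0.096, -0.0], [-0.0, -0.0, -1.0]]
ft_force: [-1.6, 0.4, 1.5]
grip_width: 0.0172
gripper_force: 80.9
```

>>> jog_arm --plan "0 0 0 0 0 0.1 255;0 0 0 0 0 0.1 255;0 0 0 0 0 0 255;0 0 0 0 0 0 255"

```text
time_s: 9.9
position: [0.6439, 0.1952, 0.1942]
tool_rot: [[0.096, 0.995, 0.002], [0.995, -0.096, 0.0], [0.0, 0.002, -1.0]]
ft_force: [-4.4, 0.3, 10.6]
grip_width: 0.0172
gripper_force: 82.6
```

```bash
python3 - <<'E'
from h import *
im=imaging.get_image("wrist"); P=pts(im); s=env.observe(); print(s["position"],s["ft_force"])
o=models.outline_of("wrist","handle_mid")[0]; Q=P[o["region"]]; print(o["confidence"],np.nanpercentile(Q,[5,50,80,90,95,98],axis=0).round(4).tolist())
E
```

```text
[0.64393078 0.19522263 0.19418357] [-4.96227805 -0.379852   10.52552961]
0.6 [[0.6253, 0.1807, 0.1432], [0.6445, 0.2097, 0.217], [0.6525, 0.2152, 0.2305], [0.6605, 0.218, 0.2308], [0.6651, 0.2196, 0.2311], [0.6697, 0.2209, 0.2314]]
```

Force rises without further travel and the tab top is at 0.231 m (mid 0.208 m), so it is home. Releasing.

>>> jog_arm --plan "0 0 0 0 0 -0.2 255;0 0 0 0 0 0 200;0 0 0 0 0 0 150;0 0 0 0 0 0 100;0 0 0 0 0 0 60;0 0 0 0 0 0 60;0 0 0 0 0 0 60;0 0 0 0 0 0 60;0 0 0 0 0 0 60;0 0 0 0 0 0 60" --grip_force 20

```text
time_s: 10.83
position: [0.644, 0.1952, 0.1944]
tool_rot: [[0.096, 0.995, 0.0], [0.995, -0.096, 0.0], [0.0, 0.0, -1.0]]
ft_force: [-0.4, -1.2, 0.6]
grip_width: 0.0654
gripper_force: 0.0
```

>>> jog_arm --plan "0 0 0 0 0 -0.5 60;0 0 0 0 0 -1.5 60;0 0 0 0 0 -2 60;0 0 0 0 0 -2.5 60;0 0 0 0 0 -2.5 60;0 0 0 0 0 -2 60;0 0 0 0 0 -1 60;0 0 0 0 0 0 60;0 0 0 0 0 0 60"

```text
time_s: 11.58
position: [0.644, 0.1952, 0.3144]
tool_rot: [[0.096, 0.995, 0.001], [0.995, -0.096, 0.0], [0.0, 0.001, -1.0]]
ft_force: [-0.6, -0.6, -0.4]
grip_width: 0.0653
gripper_force: 0.0
```

```bash
python3 - <<'E'
from h import *
im=imaging.get_image("wrist"); P=pts(im).reshape(-1,3); s=env.observe(); print(s["position"],s["ft_force"],s["grip_width"]); z=P[:,2]; pic=[im["pixels"]]
n=np.hypot(P[:,0]-.644,P[:,1]-.196)<.05
for nm,m in (("tab",n&(z>.222)&(z<.24)),("bridge",n&(z>.18)&(z<.192))):
    Q=P[m]; r=cv2.minAreaRect((Q[:,:2]*1000).astype(np.float32)); print(nm,len(Q),Q.mean(0).round(4),np.round([*r[0],*r[1],r[2]],1))
pic.append(imaging.get_image("scene")["pixels"])
cv2.imwrite("pics/e.png",cv2.resize(np.vstack(pic)[:,:,::-1],(480,600)))
E
```

```text
[0.64382295 0.19515128 0.31348946] [-0.05134805  0.87391767 -0.62965808] 0.06562476574871917
tab 969 [0.6439 0.1967 0.23  ] [643.8 195.1  39.8  17.7  84. ]
bridge 998 [0.6445 0.2002 0.1854] [643.8 195.4  49.1  37.8  85.1]
```

View pics/e.png

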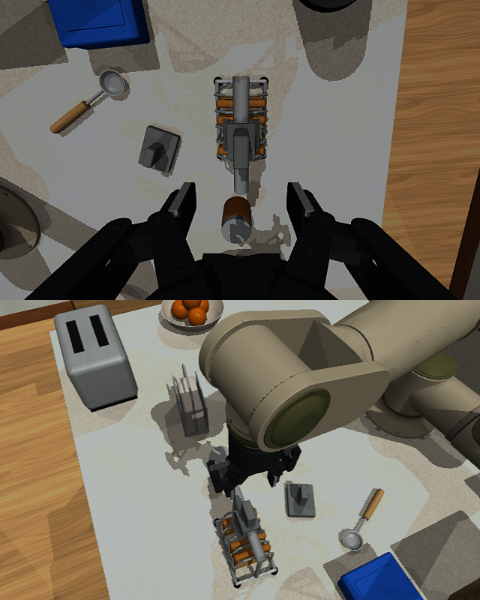

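The handle sits upright and centred on the bar (wrist about (320,190), tab centre at (0.644, 0.195, 0.208)), and the gripper is clear of it. Handing in.

```bash
python3 -c "
from rig import job; print(job.close_job())"
```

```text
the job is handed in; nothing more can be done
None
```

The handle is clipped on the toast rack's bar, fully home (about 43 mm above the axis), upright and within about 1 mm of half-way along; the gripper is clear, the egg cup and jar were not touched, and the job was handed in at about 12 s.

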